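# Sort the odds and ends on the washing machine into their trays

## Task

Sort the odds and ends on top of the washing machine into the grey trays: lay the two wooden clothes pegs flat in the long narrow tray, one in each of its two compartments, stand the two tea lights upright in the wide two-compartment tray, one in each compartment, and stand the kitchen timer upright in the round dish. Everything must rest right on the tray floors, and the biscuit tin and the cream jar behind the trays stay where they are.

Things in the scene. Friction and masses are not known exactly. Their poses are not given: they have to be found in the camera images.
- peg_a: wooden clothes peg, 72 mm long, 15 mm wide, 12 mm high, lying flat; origin at the centre of its underside; y along its length, x across its width, z up; firm, takes a grip of 10 N across its width; the two pegs are alike
- peg_b: wooden clothes peg, 72 mm long, 15 mm wide, 12 mm high, lying flat; origin at the centre of its underside; y along its length, x across its width, z up; firm, takes a grip of 10 N across its width; the two pegs are alike
- light_a: tea light: low round candle in a thin metal cup, 38 mm diameter, 15 mm high, standing upright; origin at the centre of its underside, z up; firm, takes a grip of 10 N across its diameter; the two tea lights are alike
- light_b: tea light: low round candle in a thin metal cup, 38 mm diameter, 15 mm high, standing upright; origin at the centre of its underside, z up; firm, takes a grip of 10 N across its diameter; the two tea lights are alike
- egg_timer: wind-up kitchen timer: red round base 66 mm diameter and 26 mm high, on its centre a white ribbed round knob 28 mm diameter that rises from 26 to 47 mm above the underside; the knob does not turn and is the place to grip from above (20 N is fine); 0.11 to 0.2 kg; origin at the centre of the underside, z up
- peg_tray: long narrow grey plastic tray, fixed to the surface, 74 mm (x) by 192 mm (y), 10 mm high, walls 4 mm, floor 3 mm thick; a 4 mm divider as high as the walls across the middle leaves two compartments, each 66 mm (x) by 90 mm (y), centred at y = +47 and -47 mm; origin at the centre of the underside, y along its length, z up. A peg fits with its length along the tray's y
- light_tray: wide grey plastic tray, fixed to the surface, 132 mm (x) by 100 mm (y), 10 mm high, walls 4 mm, floor 3 mm thick; a 4 mm divider as high as the walls across the middle leaves two compartments, each 60 mm (x) by 92 mm (y), centred at x = +32 and -32 mm; origin at the centre of the underside, z up
- round_dish: round grey plastic dish, fixed to the surface, 100 mm outer diameter, 90 mm inner diameter, 10 mm high, floor 3 mm thick; origin at the centre of the underside, z up
- biscuit_tin: round tin, mostly red, 75 mm diameter, 58 mm high, a bystander behind the trays; origin at the centre of its underside; leave it where it is
- cream_jar: low round cream-coloured jar with a lid, 90 mm diameter, 32 mm high, a bystander behind the trays; origin at the centre of its underside; leave it where it is
Mind the look-alikes: they are no part of the job. What is shaped like the peg_b but pink is not meant. Leave any blue or yellow look-alike of the light_b alone.

How it is judged:
By the outcome, as a careful person would: the job done as asked, in the order asked, and still so for the second after the job is handed in, with the robot touching nothing.
It also fails if it takes over 112 s, if anything falls off the work surface, if the arm or the gripper's body presses on something with over 40 N, if the wrist force passes 120 N, or if a joint passes its speed limit or range.

## Robot

A 6-joint arm with a two-finger parallel gripper is mounted at the origin on a cart in front of the work surface, level with it; the furniture and walls round the work are solid. World frame = base frame: x ahead of the robot, y to its left, z up, the work surface at z = 0. Lengths are in m, angles in rad, forces in N, time in s.
With the tool pointing down it reaches from about 0.4 to 0.825 m from the base axis. Payload 7 kg.
Tool frame: the origin (TCP) lies midway between the tips of the shut fingers; the grasp point (between the pads) lies 19 mm behind it; z points along the fingers, y is the line along which they close (so a half turn about z gives the same grasp; the last joint's range is limited). The gripper opens to 88 mm and grips with 3 to 60 N. Pads are 19 mm wide; open, the fingers measure 130 mm over their backs; the gripper's body (78 mm by 193 mm) begins 47 mm behind the grasp point.
Start: joints at [1.475, 0.359, 0.012, 0, -1.224, -0.288], TCP at [0.253, 0.626, 0.227] pointing down, gripper open.
Joint ranges: [-3.07, 3.07], [-1.43, 2.12], [-1.02, 1.25], [-3.03, 1.67], [-3.05, -0], [-3.03, 3.03]. Speed limits (rad/s): [2.39, 2.39, 3.01, 3.14, 3.14, 3.14].

## Interface

Orientations are given as [roll, pitch, yaw] about the fixed x, y, z axes, in that order (R = Rz(yaw) Ry(pitch) Rx(roll)).
In Python, from station import get_state, grab_frame, calibration, job_done, boxes_of, regions_of, spot_point gives the robot as it stands. The module is installed in compiled form; this text tells all that it offers.
- The arm moves only by the tool arm_command, never from a script. Its argument "commands" is a list of rows, each an object of numbers: "tx", "ty", "tz": the shift along the tool's x, y, z each as a share of 25 cm, from -1 to 1; "twist": the turn about the tool's z as a share of 180 degrees, from -1 to 1. A call has exactly 8 rows; each row is the pose to reach, as a shift and turn from the pose commanded when the call began, along the tool's axes at that moment, turning the shorter way round; what a row does not reach only later rows make up. A row lasts 1/12 s, in which the tool goes at most 41.7 mm and 7.16 degrees, less where a joint would pass 70% of its speed; a pose out of reach is approached as far as the arm can. A call with a number of a shift or a turn outside -1 to 1 is refused whole. A call with a gripper value outside its range is refused whole. "claw" is the opening, from 0 (shut) to 1 (fully open), set as the call begins (left out, the last holds). The fingers move at their own pace and stop on an object; "grip_force" is the grip in N (left out, the last holds). Time passes only in rows, so rows that repeat a pose let the fingers close, or fill a call up. It gives the time, the measured TCP pose, the force, the opening and the grip force at its end, in the units of the state.
- get_state(): the state, without advancing time (a new reading comes with each control period).
- grab_frame(name): name is "scene" or "top" or "wrist"; returns the picture (400x640x3 uint8, red, green, blue); there is no depth.
- calibration(name): a dict with "camera_matrix" (3x3 intrinsics, pixels), "extrinsics" (4x4, takes a point from camera to world coordinates). Camera axes: x right, y down, z forward; pixel columns grow to the right and rows downward; lengths in m; the calibration is good to about 2 mm. The wrist camera is an equidistant fisheye: a pixel r from the principal point sees the ray r / f radians off the axis. A picture is of the moment at which its call begins: read the wrist's pose just before it. calibration takes no time and is no camera call; for the wrist camera it gives the pose at the moment of the call.
- job_done(): hands the job in; it is judged then, once.
Trained networks look in the newest picture that a camera, given by its name, has taken for a name from the list of things; names that differ only in an ending like _2 or _b are one class to them, and where a whole thing is asked for, a point or a joint stands for the part that bears it (a point fixed in the world has none). Each returns a list of dicts, best first, with "score" (0 to 1); they miss things now and then, are a little off and sometimes report something else, mostly with a low value. They report only what shows in the picture. A call takes as long as a camera call. They do not tell look-alikes from the thing itself.
- boxes_of(query, camera): "rect" ([left, top, right, bottom] in pixels, round what is visible of it).
- regions_of(query, camera): "region" (400x640 bool, what is visible of it) and "rect" ([left, top, right, bottom] in pixels, round what is visible of it).
- spot_point(query, camera): "uv" ([column, row] in pixels: a listed point, or the origin of a listed thing).
The state is a dict: "t": time; "q": joint angles; "qd": joint speeds; "joint_efforts": joint torques, N m; "eef_pos": TCP position; "ee_rot": TCP orientation; "force": force on the tool from outside, world axes, zero at the start; "moment": the same for the moment, N m; "width": finger opening in m; "gripper_force": force on a finger pad.
Only numpy, scipy, OpenCV 4.12 (cv2) and the standard library are available. Lean on these libraries where they do the work, as an engineer would, in place of code of your own. Each camera call takes 0.05 s, during which the arm holds its last target. There are 200 camera calls.

## Working session

There is one attempt and no reset: what is moved stays moved. The work goes in short steps, Python scripts to look and compute and a tool call to move; the robot and the scene stay as the last step left them, time stands still between calls to the robot, and variables do not carry over. Pictures are saved under pics/ and viewed, at most 14 in all, crops included, and the job is handed in when it is done.

Besides the shell and the picture viewer there is one more tool, called after "Emit:" as name(argument=value, ...), one argument or row to a line, values as JSON. arm_command: Moves the arm, as the interface text tells. Shift numbers are shares of 25 cm and turn numbers shares of 180 degrees, none past 1 either way. Its arguments: {"type":"object","properties":{"commands":{"type":"array"},"claw":{"type":"number"},"grip_force":{"type":"number"}},"required":["commands"]}

```bash
mkdir -p pics
cat > h.py <<'E'
import numpy as np, cv2
from station import *
def px2w(cam,uv,z):
    c=calibration(cam);K=np.array(c["camera_matrix"]);T=np.array(c["extrinsics"])
    d=np.array([(uv[0]-K[0,2])/K[0,0],(uv[1]-K[1,2])/K[1,1]])
    if cam=="wrist":
        r=np.hypot(*d); d3=np.array([*(d/r*np.sin(r)),np.cos(r)]) if r>0 else np.array([0,0,1.])
    else: d3=np.array([*d,1.])
    w=T[:3,:3]@d3; o=T[:3,3]
    return o+w*(z-o[2])/w[2]
E
python3 - <<'E'
from h import *
for c in ["scene","top"]:
    cv2.imwrite(f"pics/{c}0.png",grab_frame(c)[:,:,::-1])
np.set_printoptions(precision=4,suppress=True)
for n,z in [("peg_a",0),("light_a",0),("egg_timer",0),("peg_tray",0),("light_tray",0),("round_dish",0),("biscuit_tin",0),("cream_jar",0)]:
    for d in spot_point(n,"top"):
        print(n,round(d["score"],2),np.round(d["uv"]),px2w("top",d["uv"],z)[:2])
print(calibration("top")); s=get_state();print(s)
E
```

```text
peg_a 0.57 [313. 178.] [0.577  0.0332]
peg_a 0.52 [229. 249.] [0.3741 0.271 ]
peg_a 0.5 [373. 228.] [ 0.4353 -0.1351]
peg_a 0.45 [366. 196.] [ 0.5249 -0.1166]
light_a 0.69 [329. 224.] [ 0.4443 -0.0125]
light_a 0.47 [338. 256.] [ 0.3566 -0.037 ]
light_a 0.44 [376. 265.] [ 0.3303 -0.1426]
light_a 0.42 [262. 239.] [0.4032 0.1781]
light_a 0.24 [372. 227.] [ 0.4381 -0.1329]
egg_timer 0.74 [303. 226.] [0.4389 0.0625]
peg_tray 0.58 [308. 179.] [0.5747 0.0474]
light_tray 0.86 [420. 181.] [ 0.5685 -0.2689]
round_dish 0.64 [218. 181.] [0.5674 0.3044]
biscuit_tin 0.62 [267. 130.] [0.7156 0.1659]
{'camera_matrix': array([[444.9868,   0.    , 312.8279],
       [  0.    , 444.9868, 195.7166],
       [  0.    ,   0.    ,   1.    ]]), 'extrinsics': array([[ 0.0023, -0.9951,  0.0988,  0.4007],
       [-0.9998, -0.0001,  0.0217,  0.0067],
       [-0.0215, -0.0989, -0.9949,  1.2578],
       [ 0.    ,  0.    ,  0.    ,  1.    ]])}
{'t': 0.5, 'q': array([ 1.4751,  0.3586,  0.0118, -0.    , -1.2241, -0.2881]), 'qd': array([ 0.0004, -0.0012,  0.0016,  0.0008, -0.001 , -0.0002]), 'joint_efforts': array([  0.0002, -58.18  ,  29.3068,   6.9973,   0.0118,  -0.    ]), 'eef_pos': array([0.2528, 0.6258, 0.2265]), 'ee_rot': array([ 3.1415, -0.    , -0.3838]), 'force': array([ 0.2808, -0.2555, -0.6786]), 'moment': array([-0.0181, -0.0135,  0.0135]), 'gripper_force': 0.0, 'width': 0.08777059260991285}
```

View pics/top0.png

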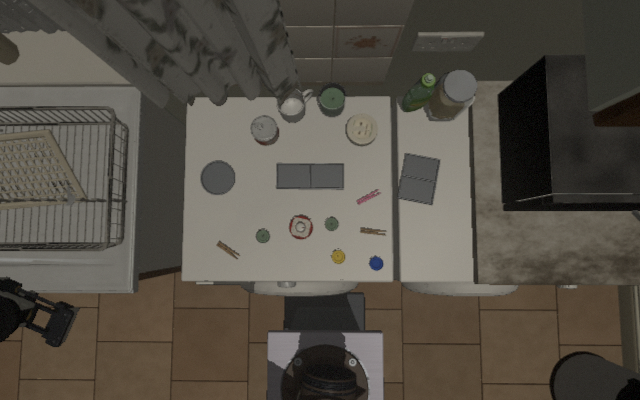

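View pics/scene0.png

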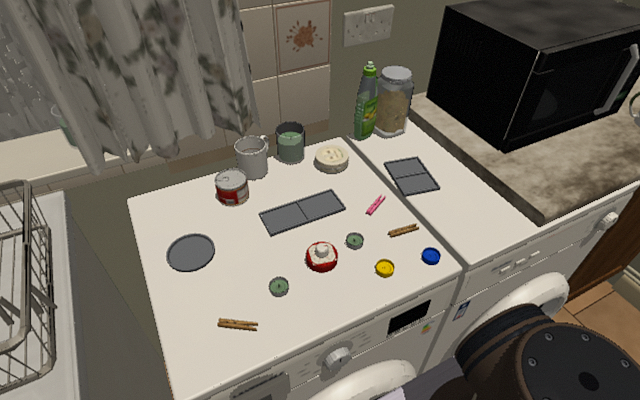

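The top picture shows the pegs at (228,249) and (373,231), with the pink one at (368,197). The green tea lights are at (262,236) and (332,224), with yellow and blue look-alikes at (338,256) and (376,263). The timer is at (301,227), and the trays are at (310,176), (419,179) and (218,177). Next I'll measure them precisely from the masks.

Run:
```python
from h import *
np.set_printoptions(precision=4,suppress=True)
for cam in ["top","scene"]:
  im=grab_frame(cam)
  for n,z in [("peg_a",.008),("light_a",.01),("egg_timer",.02),("peg_tray",.006),("light_tray",.006),("round_dish",.006),("biscuit_tin",.03),("cream_jar",.03)]:
    for d in regions_of(n,cam):
        m=d["region"]
        if m.sum()<20: continue
        v,u=np.nonzero(m)
        P=np.array([px2w(cam,(a,b),z)[:2] for a,b in zip(u,v)])
        r=cv2.minAreaRect((P*1000).astype(np.float32))
        c=P.mean(0); e,V=np.linalg.eigh(np.cov(P.T)); ax=V[:,1]
        print(cam,n,round(d["score"],2),"px",np.round([u.mean(),v.mean()]),"c",c,"rectc",np.round(r[0]),np.round(r[1]),"ang",round(np.degrees(np.arctan2(ax[1],ax[0])),1),"rgb",im[m].mean(0).round())
```

```text
top peg_a 0.67 px [363. 199.] c [ 0.5156 -0.107 ] rectc [ 517. -110.] [10. 40.] ang 116.9 rgb [123.  80.  88.]
top peg_a 0.45 px [331. 223.] c [ 0.447  -0.0173] rectc [448. -17.] [34. 34.] ang 84.0 rgb [78. 86. 71.]
top light_a 0.72 px [376. 263.] c [ 0.337  -0.1417] rectc [ 338. -141.] [33. 33.] ang 52.6 rgb [43. 57. 98.]
top light_a 0.67 px [263. 236.] c [0.4114 0.1737] rectc [411. 173.] [28. 34.] ang 113.3 rgb [77. 86. 70.]
top light_a 0.53 px [338. 256.] c [ 0.3556 -0.0356] rectc [355. -35.] [36. 36.] ang 124.3 rgb [131. 114.  56.]
top egg_timer 0.82 px [300. 227.] c [0.4372 0.0681] rectc [438.  69.] [58. 61.] ang 107.3 rgb [119. 104.  94.]
top egg_timer 0.59 px [372. 231.] c [ 0.4254 -0.1303] rectc [ 426. -129.] [53. 13.] ang 81.9 rgb [95. 82. 65.]
top peg_tray 0.8 px [310. 176.] c [0.5826 0.0434] rectc [584.  43.] [194.  75.] ang 89.5 rgb [83. 83. 81.]
top light_tray 0.68 px [418. 179.] c [ 0.5737 -0.2618] rectc [ 575. -261.] [106. 135.] ang 170.6 rgb [82. 82. 80.]
top light_tray 0.31 px [226. 249.] c [0.3751 0.2769] rectc [374. 276.] [64. 16.] ang 57.3 rgb [93. 81. 64.]
top ro
[... 993 characters left out ...]
4.]
scene egg_timer 0.76 px [321. 256.] c [0.4344 0.07  ] rectc [436.  69.] [67. 78.] ang 154.7 rgb [150. 112.  99.]
scene peg_tray 0.89 px [301. 211.] c [0.5837 0.0452] rectc [585.  42.] [197.  86.] ang 89.6 rgb [100. 100. 100.]
scene light_tray 0.87 px [411. 176.] c [ 0.573  -0.2643] rectc [ 577. -265.] [108. 144.] ang 167.0 rgb [94. 94. 94.]
scene round_dish 0.73 px [190. 252.] c [0.579  0.3079] rectc [581. 308.] [ 97. 103.] ang 172.5 rgb [98. 99. 98.]Traceback (most recent call last):
  File "<stdin>", line 10, in <module>
  File "h.py", line 4, in px2w
    c=calibration(cam);K=np.array(c["camera_matrix"]);T=np.array(c["extrinsics"])
ValueError: time passes only in moves, steps and waits
```

```bash
cat >> h.py <<'E'
from functools import lru_cache
calibration=lru_cache(None)(calibration)
def plan(p,yaw,wps):
    "chained call numbers; p,yaw(deg) commanded now; wps (x,y,z,yaw)"
    p=np.array(p,float)
    for w in wps:
        a=np.radians(yaw); R=np.array([[np.cos(a),np.sin(a),0],[np.sin(a),-np.cos(a),0],[0,0,-1]])
        d=np.array(w[:3])-p; s=np.round(R.T@d/.25,3); dy=(w[3]-yaw+180)%360-180; t=round(-dy/180,3)
        print("tx %.3f ty %.3f tz %.3f twist %.3f"%(*s,t),"dist %.0fmm %.0fdeg"%(1000*np.linalg.norm(d),dy))
        p=p+R@s*.25; yaw-=t*180
def here():
    s=get_state(); return s["eef_pos"],np.degrees(s["ee_rot"][2])
E
python3 - <<'E'
from h import *
plan(*here(),[(.32,.42,.15,-73),(.3741,.2735,.10,-124)])
E
```

```text
tx 0.558 ty 0.663 tz 0.306 twist 0.283 dist 230mm -51deg
tx 0.623 ty -0.035 tz 0.200 twist 0.284 dist 164mm -51deg
```

Emit:
arm_command(
  commands=[
    {"tx": 0.558,"ty": 0.663,"tz": 0.306,"twist": 0.283},
    {"tx": 0.558,"ty": 0.663,"tz": 0.306,"twist": 0.283},
    {"tx": 0.558,"ty": 0.663,"tz": 0.306,"twist": 0.283},
    {"tx": 0.558,"ty": 0.663,"tz": 0.306,"twist": 0.283},
    {"tx": 0.558,"ty": 0.663,"tz": 0.306,"twist": 0.283},
    {"tx": 0.558,"ty": 0.663,"tz": 0.306,"twist": 0.283},
    {"tx": 0.558,"ty": 0.663,"tz": 0.306,"twist": 0.283},
    {"tx": 0.558,"ty": 0.663,"tz": 0.306,"twist": 0.283},
  ],
  claw=0.5,
  grip_force=10,
)

```text
t: 1.97
eef_pos: [0.3205, 0.4186, 0.1501]
ee_rot: [3.142, -0.0, -1.28]
force: [-0.1, 0.4, 1.3]
width: 0.0449
gripper_force: 0.0
```

Emit:
arm_command(
  commands=[
    {"tx": 0.623,"ty": -0.035,"tz": 0.2,"twist": 0.284},
    {"tx": 0.623,"ty": -0.035,"tz": 0.2,"twist": 0.284},
    {"tx": 0.623,"ty": -0.035,"tz": 0.2,"twist": 0.284},
    {"tx": 0.623,"ty": -0.035,"tz": 0.2,"twist": 0.284},
    {"tx": 0.623,"ty": -0.035,"tz": 0.2,"twist": 0.284},
    {"tx": 0.623,"ty": -0.035,"tz": 0.2,"twist": 0.284},
    {"tx": 0.623,"ty": -0.035,"tz": 0.2,"twist": 0.284},
    {"tx": 0.623,"ty": -0.035,"tz": 0.2,"twist": 0.284},
  ],
)

```text
t: 2.63
eef_pos: [0.3746, 0.2745, 0.1004]
ee_rot: [-3.142, 0.001, -2.167]
force: [0.4, -0.0, 0.0]
width: 0.0439
gripper_force: 0.0
```

```bash
cat >> h.py <<'E'
def wlook(n,z,name=None):
    im=grab_frame("wrist")
    if name: cv2.imwrite(f"pics/{name}.png",im[:,:,::-1])
    for d in regions_of(n,"wrist"):
        m=d["region"]; v,u=np.nonzero(m)
        if len(u)<20: continue
        P=np.array([px2w("wrist",(a,b),z)[:2] for a,b in zip(u,v)])
        r=cv2.minAreaRect((P*1000).astype(np.float32)); e,V=np.linalg.eigh(np.cov(P.T)); ax=V[:,1]
        print(n,round(d["score"],2),np.round([u.mean(),v.mean()]),"c",P.mean(0).round(4),"rectc",np.round(r[0],1),np.round(r[1]),"ang",round(np.degrees(np.arctan2(ax[1],ax[0]))%180,1),"rgb",im[m].mean(0).round())
E
python3 - <<'E'
from h import *
wlook("peg_a",.010,"w1")
print(here())
plan((.3741,.2735,.1),-124,[(.3741,.2735,.004,-124)])
E
```

```text
peg_a 0.89 [316. 204.] c [0.3757 0.2764] rectc [373.7 273.5] [71. 14.] ang 57.6 rgb [118. 103.  81.]
peg_a 0.59 [29.  6.] c [ 0.5226 -0.1103] rectc [ 528.9 -120.9] [14. 99.] ang 120.9 rgb [149.  98. 110.]
(array([0.37436587, 0.27445427, 0.10034518]), np.float64(-123.71092920003684))
tx 0.000 ty 0.000 tz 0.384 twist 0.000 dist 96mm 0deg
```

View pics/w1.png

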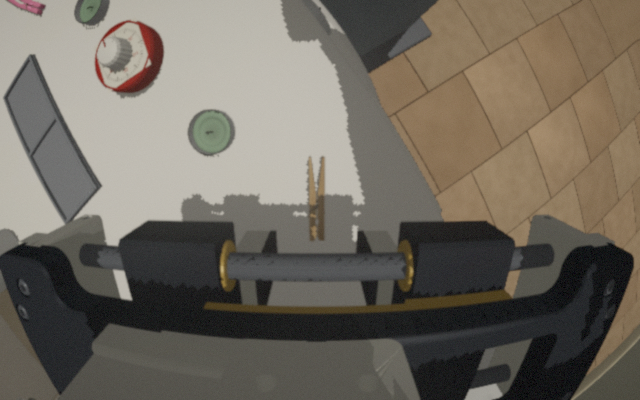

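The wrist view shows the first peg upright at (316,200), midway between the fingers, and it agrees with the top view to within 1 mm.

Emit:
arm_command(
  commands=[
    {"tz": 0.1,"twist": -0.005},
    {"tz": 0.2,"twist": -0.005},
    {"tz": 0.28,"twist": -0.005},
    {"tz": 0.34,"twist": -0.005},
    {"tz": 0.37,"twist": -0.005},
    {"tz": 0.384,"twist": -0.005},
    {"tz": 0.384,"twist": -0.005},
    {"tz": 0.384,"twist": -0.005},
  ],
)

```text
invalid input
```

Emit:
arm_command(
  commands=[
    {"tz": 0},
    {"tz": 0},
    {"tz": 0},
    {"tz": 0},
    {"tz": 0},
    {"tz": 0},
    {"tz": 0},
    {"tz": 0},
  ],
  claw=0,
  grip_force=10,
)

```text
invalid input
```

Emit:
arm_command(
  commands=[
    {"tz": -0.08},
    {"tz": -0.2},
    {"tz": -0.3},
    {"tz": -0.35},
    {"tz": -0.35},
    {"tz": -0.35},
    {"tz": -0.35},
    {"tz": -0.35},
  ],
)

```text
invalid input
```

Run:
```python
from h import *
print(here(),get_state()["width"])
p,y=here()
plan(p,y,[(.583,.090,.07,-90),(.583,.090,.0075,-90)])
```

```text
(array([0.37436587, 0.27445427, 0.10034518]), np.float64(-123.71092920003684)) 0.04377926212042481
tx 0.151 ty -1.104 tz 0.121 twist -0.187 dist 280mm 34deg
tx -0.001 ty 0.000 tz 0.250 twist -0.000 dist 63mm 0deg
```

Emit:
arm_command(
  commands=[
    {"tx": 0,"ty": 0,"tz": 0.1,"twist": -0.005},
    {"tx": 0,"ty": 0,"tz": 0.2,"twist": -0.005},
    {"tx": 0,"ty": 0,"tz": 0.28,"twist": -0.005},
    {"tx": 0,"ty": 0,"tz": 0.34,"twist": -0.005},
    {"tx": 0,"ty": 0,"tz": 0.37,"twist": -0.005},
    {"tx": 0,"ty": 0,"tz": 0.384,"twist": -0.005},
    {"tx": 0,"ty": 0,"tz": 0.384,"twist": -0.005},
    {"tx": 0,"ty": 0,"tz": 0.384,"twist": -0.005},
  ],
)

```text
t: 3.4
eef_pos: [0.3744, 0.2742, 0.0046]
ee_rot: [-3.141, 0.001, -2.147]
force: [-0.1, -0.5, 0.1]
width: 0.044
gripper_force: 0.0
```

Emit:
arm_command(
  commands=[
    {"tx": 0,"ty": 0,"tz": 0,"twist": 0},
    {"tx": 0,"ty": 0,"tz": 0,"twist": 0},
    {"tx": 0,"ty": 0,"tz": 0,"twist": 0},
    {"tx": 0,"ty": 0,"tz": 0,"twist": 0},
    {"tx": 0,"ty": 0,"tz": 0,"twist": 0},
    {"tx": 0,"ty": 0,"tz": 0,"twist": 0},
    {"tx": 0,"ty": 0,"tz": 0,"twist": 0},
    {"tx": 0,"ty": 0,"tz": 0,"twist": 0},
  ],
  claw=0,
  grip_force=10,
)

```text
t: 4.07
eef_pos: [0.3742, 0.2737, 0.0043]
ee_rot: [-3.142, 0.0, -2.149]
force: [-2.2, -0.3, 5.5]
width: 0.0146
gripper_force: 10.0
```

Emit:
arm_command(
  commands=[
    {"tx": 0,"ty": 0,"tz": -0.08,"twist": 0},
    {"tx": 0,"ty": 0,"tz": -0.2,"twist": 0},
    {"tx": 0,"ty": 0,"tz": -0.3,"twist": 0},
    {"tx": 0,"ty": 0,"tz": -0.35,"twist": 0},
    {"tx": 0,"ty": 0,"tz": -0.35,"twist": 0},
    {"tx": 0,"ty": 0,"tz": -0.35,"twist": 0},
    {"tx": 0,"ty": 0,"tz": -0.35,"twist": 0},
    {"tx": 0,"ty": 0,"tz": -0.35,"twist": 0},
  ],
)

```text
t: 4.73
eef_pos: [0.3737, 0.2729, 0.0905]
ee_rot: [3.141, -0.002, -2.15]
force: [0.7, -1.1, -0.6]
width: 0.0149
gripper_force: 10.0
```

Run:
```python
from h import *
p,y=here()
cv2.imwrite("pics/w2.png",grab_frame("wrist")[150:350,150:500,::-1])
plan(p,y,[(.48,.18,.085,-108),(.583,.090,.07,-90),(.583,.090,.0078,-90)])
```

```text
tx 0.078 ty -0.559 tz 0.022 twist -0.084 dist 141mm 15deg
tx 0.215 ty -0.504 tz 0.060 twist -0.100 dist 138mm 18deg
tx 0.000 ty 0.000 tz 0.249 twist -0.000 dist 62mm 0deg
```

View pics/w2.png

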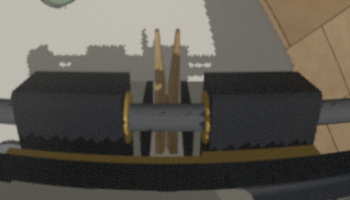

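The peg is held straight between the pads at (167,110) in the crop. I'll carry it to the left compartment.

Emit:
arm_command(
  commands=[
    {"tx": 0.078,"ty": -0.559,"tz": 0.022,"twist": -0.084},
    {"tx": 0.078,"ty": -0.559,"tz": 0.022,"twist": -0.084},
    {"tx": 0.078,"ty": -0.559,"tz": 0.022,"twist": -0.084},
    {"tx": 0.078,"ty": -0.559,"tz": 0.022,"twist": -0.084},
    {"tx": 0.078,"ty": -0.559,"tz": 0.022,"twist": -0.084},
    {"tx": 0.078,"ty": -0.559,"tz": 0.022,"twist": -0.084},
    {"tx": 0.078,"ty": -0.559,"tz": 0.022,"twist": -0.084},
    {"tx": 0.078,"ty": -0.559,"tz": 0.022,"twist": -0.084},
  ],
)

```text
t: 5.45
eef_pos: [0.4798, 0.1811, 0.0856]
ee_rot: [3.141, -0.001, -1.885]
force: [-0.3, 0.2, -0.4]
width: 0.0149
gripper_force: 10.0
```

Emit:
arm_command(
  commands=[
    {"tx": 0.215,"ty": -0.504,"tz": 0.06,"twist": -0.1},
    {"tx": 0.215,"ty": -0.504,"tz": 0.06,"twist": -0.1},
    {"tx": 0.215,"ty": -0.504,"tz": 0.06,"twist": -0.1},
    {"tx": 0.215,"ty": -0.504,"tz": 0.06,"twist": -0.1},
    {"tx": 0.215,"ty": -0.504,"tz": 0.06,"twist": -0.1},
    {"tx": 0.215,"ty": -0.504,"tz": 0.06,"twist": -0.1},
    {"tx": 0.215,"ty": -0.504,"tz": 0.06,"twist": -0.1},
    {"tx": 0.215,"ty": -0.504,"tz": 0.06,"twist": -0.1},
  ],
)

```text
t: 6.12
eef_pos: [0.5828, 0.0919, 0.0713]
ee_rot: [3.142, 0.0, -1.57]
force: [0.0, 0.1, -0.4]
width: 0.015
gripper_force: 10.0
```

Run:
```python
from h import *
p,y=here(); print(p,y)
wlook("peg_tray",.006,"w3")
plan(p,y,[(.583,.090,.0078,-90)])
```

```text
[0.58281355 0.09187818 0.07128484] -89.94675345756491
peg_tray 0.86 [316. 119.] c [0.5837 0.0241] rectc [583.5  36.9] [180.  76.] ang 89.7 rgb [124. 124. 123.]
tx 0.008 ty -0.001 tz 0.254 twist 0.000 dist 64mm -0deg
```

View pics/w3.png

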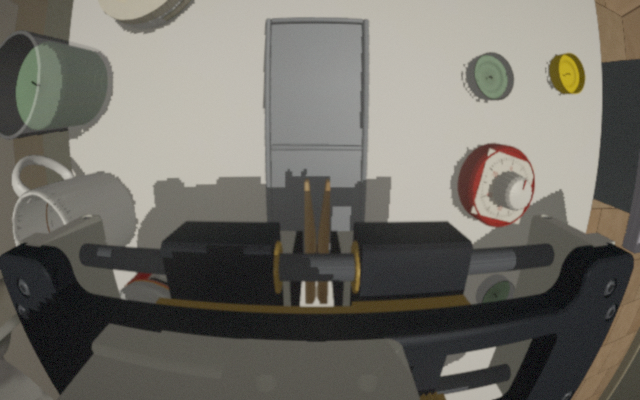

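The tray is aligned with the peg, with its walls at columns 267 and 368, the divider at row 147 and the far end at row 20. I'll check the divider position.

Run:
```python
from h import *
print(px2w("wrist",(318,147),.01),px2w("wrist",(318,20),.01),px2w("wrist",(266,150),.01),px2w("wrist",(369,150),.01))
```

```text
[0.58236475 0.04397636 0.01      ] [ 0.58243553 -0.04865106  0.01      ] [0.61952997 0.04583124 0.01      ] [0.54585636 0.04574633 0.01      ]
```

Emit:
arm_command(
  commands=[
    {"tx": 0,"ty": 0,"tz": 0.08,"twist": 0},
    {"tx": 0,"ty": 0,"tz": 0.14,"twist": 0},
    {"tx": 0,"ty": 0,"tz": 0.19,"twist": 0},
    {"tx": 0,"ty": 0,"tz": 0.22,"twist": 0},
    {"tx": 0,"ty": 0,"tz": 0.235,"twist": 0},
    {"tx": 0,"ty": 0,"tz": 0.242,"twist": 0},
    {"tx": 0,"ty": 0,"tz": 0.247,"twist": 0},
    {"tx": 0,"ty": 0,"tz": 0.247,"twist": 0},
  ],
)

```text
t: 6.88
eef_pos: [0.584, 0.091, 0.0098]
ee_rot: [-3.141, 0.0, -1.571]
force: [0.2, -0.3, -0.4]
width: 0.0145
gripper_force: 10.0
```

Emit:
arm_command(
  commands=[
    {"tx": 0,"ty": 0,"tz": 0,"twist": 0},
    {"tx": 0,"ty": 0,"tz": 0,"twist": 0},
    {"tx": 0,"ty": 0,"tz": 0,"twist": 0},
    {"tx": 0,"ty": 0,"tz": 0,"twist": 0},
    {"tx": 0,"ty": 0,"tz": 0,"twist": 0},
    {"tx": 0,"ty": 0,"tz": 0,"twist": 0},
    {"tx": 0,"ty": 0,"tz": 0,"twist": 0},
    {"tx": 0,"ty": 0,"tz": 0,"twist": 0},
  ],
)

```text
t: 7.55
eef_pos: [0.5836, 0.0907, 0.0093]
ee_rot: [3.142, -0.0, -1.571]
force: [-0.2, 0.1, -0.4]
width: 0.0147
gripper_force: 10.0
```

Emit:
arm_command(
  commands=[
    {"tx": 0,"ty": 0,"tz": 0.003,"twist": 0},
    {"tx": 0,"ty": 0,"tz": 0.006,"twist": 0},
    {"tx": 0,"ty": 0,"tz": 0.008,"twist": 0},
    {"tx": 0,"ty": 0,"tz": 0.008,"twist": 0},
    {"tx": 0,"ty": 0,"tz": 0.008,"twist": 0},
    {"tx": 0,"ty": 0,"tz": 0.008,"twist": 0},
    {"tx": 0,"ty": 0,"tz": 0.008,"twist": 0},
    {"tx": 0,"ty": 0,"tz": 0.008,"twist": 0},
  ],
)

```text
t: 8.22
eef_pos: [0.5837, 0.0908, 0.0082]
ee_rot: [-3.141, -0.0, -1.571]
force: [-2.1, 0.9, 9.0]
width: 0.0145
gripper_force: 10.0
```

Emit:
arm_command(
  commands=[
    {"tx": 0,"ty": 0,"tz": 0,"twist": 0},
    {"tx": 0,"ty": 0,"tz": 0,"twist": 0},
    {"tx": 0,"ty": 0,"tz": 0,"twist": 0},
    {"tx": 0,"ty": 0,"tz": 0,"twist": 0},
    {"tx": 0,"ty": 0,"tz": 0,"twist": 0},
    {"tx": 0,"ty": 0,"tz": 0,"twist": 0},
    {"tx": 0,"ty": 0,"tz": 0,"twist": 0},
    {"tx": 0,"ty": 0,"tz": 0,"twist": 0},
  ],
  claw=0.24,
)

```text
t: 8.88
eef_pos: [0.5836, 0.0907, 0.0072]
ee_rot: [3.141, -0.0, -1.571]
force: [0.2, 0.0, -0.2]
width: 0.0207
gripper_force: 0.0
```

Emit:
arm_command(
  commands=[
    {"tx": 0,"ty": 0,"tz": -0.03,"twist": 0},
    {"tx": 0,"ty": 0,"tz": -0.08,"twist": 0},
    {"tx": 0,"ty": 0,"tz": -0.16,"twist": 0},
    {"tx": 0,"ty": 0,"tz": -0.26,"twist": 0},
    {"tx": 0,"ty": 0,"tz": -0.36,"twist": 0},
    {"tx": 0,"ty": 0,"tz": -0.36,"twist": 0},
    {"tx": 0,"ty": 0,"tz": -0.36,"twist": 0},
    {"tx": 0,"ty": 0,"tz": -0.36,"twist": 0},
  ],
)

```text
t: 9.55
eef_pos: [0.5834, 0.0907, 0.0975]
ee_rot: [-3.141, 0.0, -1.572]
force: [-0.1, -0.3, -0.3]
width: 0.0212
gripper_force: 0.0
```

Run:
```python
from h import *
p,y=here(); print(p,y)
plan(p,y,[(.426,-.1315,.10,-97)])
```

```text
[0.58339621 0.09074612 0.09754564] -90.04353309718775
tx 0.889 ty 0.629 tz -0.010 twist 0.039 dist 272mm -7deg
```

Emit:
arm_command(
  commands=[
    {"tx": 0.889,"ty": 0.629,"tz": -0.01,"twist": 0.039},
    {"tx": 0.889,"ty": 0.629,"tz": -0.01,"twist": 0.039},
    {"tx": 0.889,"ty": 0.629,"tz": -0.01,"twist": 0.039},
    {"tx": 0.889,"ty": 0.629,"tz": -0.01,"twist": 0.039},
    {"tx": 0.889,"ty": 0.629,"tz": -0.01,"twist": 0.039},
    {"tx": 0.889,"ty": 0.629,"tz": -0.01,"twist": 0.039},
    {"tx": 0.889,"ty": 0.629,"tz": -0.01,"twist": 0.039},
    {"tx": 0.889,"ty": 0.629,"tz": -0.01,"twist": 0.039},
  ],
  claw=0.5,
)

```text
t: 10.22
eef_pos: [0.4221, -0.1339, 0.0989]
ee_rot: [3.138, -0.0, -1.697]
force: [0.7, -0.7, -1.2]
width: 0.0437
gripper_force: 0.0
```

Run:
```python
from h import *
p,y=here(); print(p,y)
wlook("peg_a",.010,"w4")
plan(p,y,[(.426,-.1315,.004,-97)])
```

```text
[ 0.42209587 -0.13394091  0.09885443] -97.24563150557965
peg_a 0.81 [192. 210.] c [ 0.5356 -0.1389] rectc [ 535.9 -137.7] [17. 31.] ang 132.2 rgb [111.  76.  82.]
peg_a 0.58 [311. 207.] c [ 0.4304 -0.1278] rectc [ 430.2 -130.7] [69. 13.] ang 84.0 rgb [99. 87. 71.]
tx -0.012 ty -0.014 tz 0.379 twist -0.001 dist 95mm 0deg
```

View pics/w4.png

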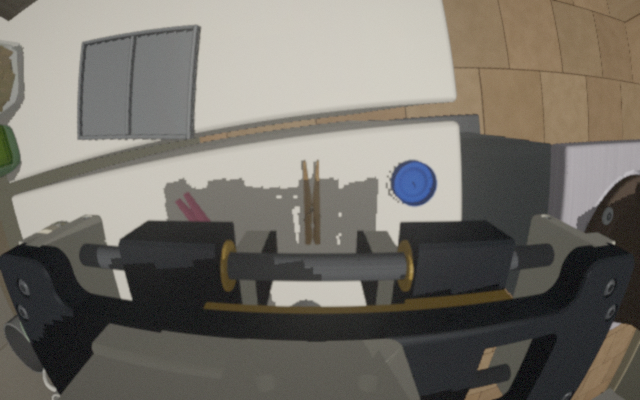

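Peg two is at (311,207) between the fingers. The pink peg at (192,210) sits outside the left finger. I'll read the settled pose.

Run:
```python
from h import *
p,y=here(); print(p,y)
wlook("peg_a",.010)
plan(p,y,[(.4275,-.131,.004,-96)])
```

```text
[ 0.42540662 -0.13213046  0.09937241] -97.16222908027142
peg_a 0.74 [196. 208.] c [ 0.5324 -0.1389] rectc [ 533.  -137.6] [19. 34.] ang 127.8 rgb [112.  77.  83.]
peg_a 0.65 [315. 204.] c [ 0.428  -0.1291] rectc [ 428.  -132.1] [71. 14.] ang 84.6 rgb [101.  90.  73.]
tx -0.006 ty -0.008 tz 0.381 twist -0.006 dist 95mm 1deg
```

Emit:
arm_command(
  commands=[
    {"tx": -0.006,"ty": -0.008,"tz": 0.1,"twist": -0.006},
    {"tx": -0.006,"ty": -0.008,"tz": 0.2,"twist": -0.006},
    {"tx": -0.006,"ty": -0.008,"tz": 0.28,"twist": -0.006},
    {"tx": -0.006,"ty": -0.008,"tz": 0.34,"twist": -0.006},
    {"tx": -0.006,"ty": -0.008,"tz": 0.37,"twist": -0.006},
    {"tx": -0.006,"ty": -0.008,"tz": 0.38,"twist": -0.006},
    {"tx": -0.006,"ty": -0.008,"tz": 0.38,"twist": -0.006},
    {"tx": -0.006,"ty": -0.008,"tz": 0.38,"twist": -0.006},
  ],
)

```text
t: 11.08
eef_pos: [0.4291, -0.1298, 0.0053]
ee_rot: [-3.141, 0.0, -1.674]
force: [0.8, 0.6, 0.4]
width: 0.0441
gripper_force: 0.0
```

Emit:
arm_command(
  commands=[
    {"tx": 0,"ty": 0,"tz": 0,"twist": 0},
    {"tx": 0,"ty": 0,"tz": 0,"twist": 0},
    {"tx": 0,"ty": 0,"tz": 0,"twist": 0},
    {"tx": 0,"ty": 0,"tz": 0,"twist": 0},
    {"tx": 0,"ty": 0,"tz": 0,"twist": 0},
    {"tx": 0,"ty": 0,"tz": 0,"twist": 0},
    {"tx": 0,"ty": 0,"tz": 0,"twist": 0},
    {"tx": 0,"ty": 0,"tz": 0,"twist": 0},
  ],
  claw=0,
  grip_force=10,
)

```text
t: 11.75
eef_pos: [0.4286, -0.1302, 0.0051]
ee_rot: [-3.141, -0.0, -1.675]
force: [-0.9, 0.5, 7.6]
width: 0.0147
gripper_force: 10.0
```

Emit:
arm_command(
  commands=[
    {"tx": 0,"ty": 0,"tz": -0.08,"twist": 0},
    {"tx": 0,"ty": 0,"tz": -0.16,"twist": 0},
    {"tx": 0,"ty": 0,"tz": -0.24,"twist": 0},
    {"tx": 0,"ty": 0,"tz": -0.3,"twist": 0},
    {"tx": 0,"ty": 0,"tz": -0.3,"twist": 0},
    {"tx": 0,"ty": 0,"tz": -0.3,"twist": 0},
    {"tx": 0,"ty": 0,"tz": -0.3,"twist": 0},
    {"tx": 0,"ty": 0,"tz": -0.3,"twist": 0},
  ],
)

```text
t: 12.42
eef_pos: [0.4278, -0.1302, 0.079]
ee_rot: [3.14, -0.0, -1.675]
force: [0.2, 0.6, -0.1]
width: 0.0149
gripper_force: 10.0
```

Run:
```python
from h import *
p,y=here(); print(p,y)
plan(p,y,[(.583,-.003,.07,-90)])
```

```text
[ 0.42775121 -0.13021916  0.07898029] -95.98453809747693
tx -0.571 ty -0.565 tz 0.036 twist -0.033 dist 201mm 6deg
```

Emit:
arm_command(
  commands=[
    {"tx": -0.571,"ty": -0.565,"tz": 0.036,"twist": -0.033},
    {"tx": -0.571,"ty": -0.565,"tz": 0.036,"twist": -0.033},
    {"tx": -0.571,"ty": -0.565,"tz": 0.036,"twist": -0.033},
    {"tx": -0.571,"ty": -0.565,"tz": 0.036,"twist": -0.033},
    {"tx": -0.571,"ty": -0.565,"tz": 0.036,"twist": -0.033},
    {"tx": -0.571,"ty": -0.565,"tz": 0.036,"twist": -0.033},
    {"tx": -0.571,"ty": -0.565,"tz": 0.036,"twist": -0.033},
    {"tx": -0.571,"ty": -0.565,"tz": 0.036,"twist": -0.033},
  ],
)

```text
t: 13.08
eef_pos: [0.5827, -0.003, 0.0692]
ee_rot: [3.139, -0.001, -1.571]
force: [-0.5, 0.4, 0.3]
width: 0.0146
gripper_force: 10.0
```

Emit:
arm_command(
  commands=[
    {"tx": 0,"ty": 0,"tz": 0.06,"twist": 0},
    {"tx": 0,"ty": 0,"tz": 0.12,"twist": 0},
    {"tx": 0,"ty": 0,"tz": 0.17,"twist": 0},
    {"tx": 0,"ty": 0,"tz": 0.21,"twist": 0},
    {"tx": 0,"ty": 0,"tz": 0.225,"twist": 0},
    {"tx": 0,"ty": 0,"tz": 0.23,"twist": 0},
    {"tx": 0,"ty": 0,"tz": 0.23,"twist": 0},
    {"tx": 0,"ty": 0,"tz": 0.23,"twist": 0},
  ],
)

```text
t: 13.75
eef_pos: [0.5841, -0.0029, 0.0139]
ee_rot: [-3.141, 0.0, -1.571]
force: [-0.3, -0.1, 0.6]
width: 0.0144
gripper_force: 10.0
```

Run:
```python
from h import *
p,y=here(); print(p,y)
plan(p,y,[(p[0],p[1],.0078,y)])
```

```text
[ 0.58414119 -0.00293927  0.01394728] -90.028718671566
tx 0.000 ty 0.000 tz 0.025 twist -0.000 dist 6mm 0deg
```

Emit:
arm_command(
  commands=[
    {"tx": 0,"ty": 0,"tz": 0.008,"twist": 0},
    {"tx": 0,"ty": 0,"tz": 0.014,"twist": 0},
    {"tx": 0,"ty": 0,"tz": 0.02,"twist": 0},
    {"tx": 0,"ty": 0,"tz": 0.023,"twist": 0},
    {"tx": 0,"ty": 0,"tz": 0.025,"twist": 0},
    {"tx": 0,"ty": 0,"tz": 0.025,"twist": 0},
    {"tx": 0,"ty": 0,"tz": 0.025,"twist": 0},
    {"tx": 0,"ty": 0,"tz": 0.025,"twist": 0},
  ],
)

```text
t: 14.42
eef_pos: [0.584, -0.0028, 0.0083]
ee_rot: [-3.141, -0.0, -1.571]
force: [-3.5, 0.5, 10.5]
width: 0.0149
gripper_force: 10.0
```

Emit:
arm_command(
  commands=[
    {"tx": 0,"ty": 0,"tz": 0,"twist": 0},
    {"tx": 0,"ty": 0,"tz": 0,"twist": 0},
    {"tx": 0,"ty": 0,"tz": 0,"twist": 0},
    {"tx": 0,"ty": 0,"tz": 0,"twist": 0},
    {"tx": 0,"ty": 0,"tz": 0,"twist": 0},
    {"tx": 0,"ty": 0,"tz": 0,"twist": 0},
    {"tx": 0,"ty": 0,"tz": 0,"twist": 0},
    {"tx": 0,"ty": 0,"tz": 0,"twist": 0},
  ],
  claw=0.24,
)

```text
t: 15.08
eef_pos: [0.5838, -0.0029, 0.007]
ee_rot: [3.141, -0.0, -1.571]
force: [0.2, 0.4, -0.9]
width: 0.021
gripper_force: 0.0
```

Emit:
arm_command(
  commands=[
    {"tx": 0,"ty": 0,"tz": -0.03,"twist": 0},
    {"tx": 0,"ty": 0,"tz": -0.08,"twist": 0},
    {"tx": 0,"ty": 0,"tz": -0.16,"twist": 0},
    {"tx": 0,"ty": 0,"tz": -0.26,"twist": 0},
    {"tx": 0,"ty": 0,"tz": -0.36,"twist": 0},
    {"tx": 0,"ty": 0,"tz": -0.36,"twist": 0},
    {"tx": 0,"ty": 0,"tz": -0.36,"twist": 0},
    {"tx": 0,"ty": 0,"tz": -0.36,"twist": 0},
  ],
)

```text
t: 15.75
eef_pos: [0.5835, -0.0028, 0.0973]
ee_rot: [-3.141, 0.0, -1.572]
force: [0.3, 0.8, 0.0]
width: 0.0212
gripper_force: 0.0
```

Run:
```python
from h import *
p,y=here(); print(p,y)
plan(p,y,[(.447,-.016,.10,-100)])
```

```text
[ 0.58353253 -0.00282174  0.09730996] -90.04216775445113
tx 0.053 ty 0.546 tz -0.011 twist 0.055 dist 137mm -10deg
```

Emit:
arm_command(
  commands=[
    {"tx": 0.053,"ty": 0.546,"tz": -0.011,"twist": 0.055},
    {"tx": 0.053,"ty": 0.546,"tz": -0.011,"twist": 0.055},
    {"tx": 0.053,"ty": 0.546,"tz": -0.011,"twist": 0.055},
    {"tx": 0.053,"ty": 0.546,"tz": -0.011,"twist": 0.055},
    {"tx": 0.053,"ty": 0.546,"tz": -0.011,"twist": 0.055},
    {"tx": 0.053,"ty": 0.546,"tz": -0.011,"twist": 0.055},
    {"tx": 0.053,"ty": 0.546,"tz": -0.011,"twist": 0.055},
    {"tx": 0.053,"ty": 0.546,"tz": -0.011,"twist": 0.055},
  ],
  claw=0.6,
)

```text
t: 16.42
eef_pos: [0.448, -0.0159, 0.0995]
ee_rot: [3.141, -0.0, -1.744]
force: [-0.3, 0.1, 0.3]
width: 0.0526
gripper_force: 0.0
```

Run:
```python
from h import *
p,y=here(); print(p,y)
wlook("light_a",.012,"w5")
cv2.imwrite("pics/top1.png",cv2.resize(grab_frame("top")[100:300,180:460,::-1],None,fx=2.5,fy=2.5))
```

```text
[ 0.44803538 -0.0158693   0.0995311 ] -99.92646198857489
light_a 0.86 [421.  36.] c [ 0.3392 -0.1395] rectc [ 339.2 -140.3] [42. 38.] ang 29.7 rgb [ 63.  84. 134.]
light_a 0.63 [317. 200.] c [ 0.4469 -0.0177] rectc [446.7 -17.3] [40. 37.] ang 84.7 rgb [80. 86. 74.]
light_a 0.56 [420. 161.] c [ 0.357  -0.0359] rectc [356.8 -35.1] [39. 41.] ang 144.8 rgb [170. 152.  64.]
```

View pics/top1.png

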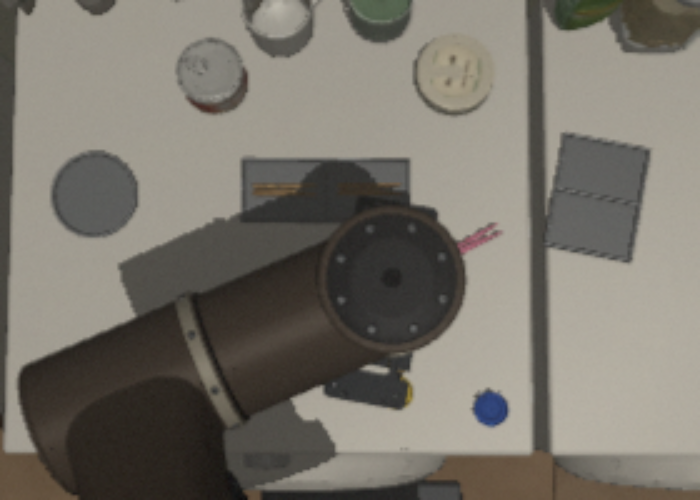

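View pics/w5.png

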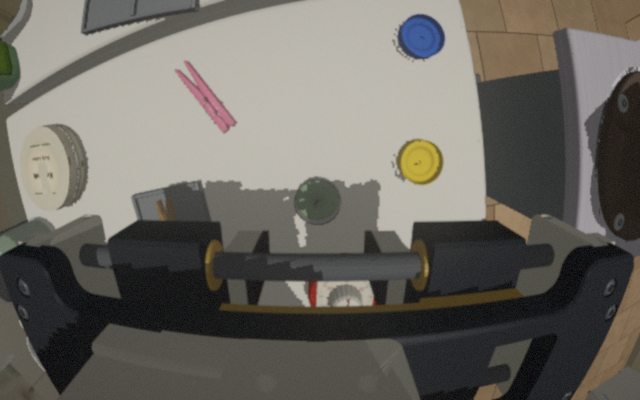

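Both pegs lie in the tray at (275,188) and (370,186) in the crop. The green tea light at (317,200) is centred between the fingers, and the yellow one at (420,161) is clear.

Emit:
arm_command(
  commands=[
    {"tx": 0.005,"ty": 0,"tz": 0.1,"twist": 0},
    {"tx": 0.005,"ty": 0,"tz": 0.2,"twist": 0},
    {"tx": 0.005,"ty": 0,"tz": 0.28,"twist": 0},
    {"tx": 0.005,"ty": 0,"tz": 0.33,"twist": 0},
    {"tx": 0.005,"ty": 0,"tz": 0.36,"twist": 0},
    {"tx": 0.005,"ty": 0,"tz": 0.366,"twist": 0},
    {"tx": 0.005,"ty": 0,"tz": 0.366,"twist": 0},
    {"tx": 0.005,"ty": 0,"tz": 0.366,"twist": 0},
  ],
)

```text
t: 17.23
eef_pos: [0.4476, -0.0171, 0.0088]
ee_rot: [-3.141, 0.0, -1.744]
force: [-0.9, -0.6, -0.1]
width: 0.0525
gripper_force: 0.0
```

Emit:
arm_command(
  commands=[
    {"tx": 0,"ty": 0,"tz": 0,"twist": 0},
    {"tx": 0,"ty": 0,"tz": 0,"twist": 0},
    {"tx": 0,"ty": 0,"tz": 0,"twist": 0},
    {"tx": 0,"ty": 0,"tz": 0,"twist": 0},
    {"tx": 0,"ty": 0,"tz": 0,"twist": 0},
    {"tx": 0,"ty": 0,"tz": 0,"twist": 0},
    {"tx": 0,"ty": 0,"tz": 0,"twist": 0},
    {"tx": 0,"ty": 0,"tz": 0,"twist": 0},
  ],
  claw=0,
  grip_force=10,
)

```text
t: 17.9
eef_pos: [0.4475, -0.0171, 0.0088]
ee_rot: [-3.141, 0.0, -1.744]
force: [-1.4, 1.3, 6.1]
width: 0.0368
gripper_force: 10.0
```

Emit:
arm_command(
  commands=[
    {"tx": 0,"ty": 0,"tz": -0.08,"twist": 0},
    {"tx": 0,"ty": 0,"tz": -0.16,"twist": 0},
    {"tx": 0,"ty": 0,"tz": -0.24,"twist": 0},
    {"tx": 0,"ty": 0,"tz": -0.3,"twist": 0},
    {"tx": 0,"ty": 0,"tz": -0.3,"twist": 0},
    {"tx": 0,"ty": 0,"tz": -0.3,"twist": 0},
    {"tx": 0,"ty": 0,"tz": -0.3,"twist": 0},
    {"tx": 0,"ty": 0,"tz": -0.3,"twist": 0},
  ],
)

```text
t: 18.57
eef_pos: [0.4464, -0.0175, 0.0825]
ee_rot: [3.14, -0.001, -1.744]
force: [-0.2, 0.4, -0.1]
width: 0.0368
gripper_force: 10.0
```

Run:
```python
from h import *
p,y=here(); print(p,y)
plan(p,y,[(.5,-.13,.085,-145),(.6055,-.2676,.07,-190)])
```

```text
[ 0.44637592 -0.01748241  0.08252423] -99.94162102661929
tx 0.406 ty -0.289 tz -0.010 twist 0.250 dist 125mm -45deg
tx -0.029 ty -0.693 tz 0.060 twist 0.250 dist 174mm -45deg
```

Emit:
arm_command(
  commands=[
    {"tx": 0.406,"ty": -0.289,"tz": -0.01,"twist": 0.25},
    {"tx": 0.406,"ty": -0.289,"tz": -0.01,"twist": 0.25},
    {"tx": 0.406,"ty": -0.289,"tz": -0.01,"twist": 0.25},
    {"tx": 0.406,"ty": -0.289,"tz": -0.01,"twist": 0.25},
    {"tx": 0.406,"ty": -0.289,"tz": -0.01,"twist": 0.25},
    {"tx": 0.406,"ty": -0.289,"tz": -0.01,"twist": 0.25},
    {"tx": 0.406,"ty": -0.289,"tz": -0.01,"twist": 0.25},
    {"tx": 0.406,"ty": -0.289,"tz": -0.01,"twist": 0.25},
  ],
)

```text
t: 19.23
eef_pos: [0.5, -0.13, 0.0846]
ee_rot: [3.14, -0.002, -2.532]
force: [-0.8, -0.7, -0.3]
width: 0.0369
gripper_force: 10.0
```

Emit:
arm_command(
  commands=[
    {"tx": -0.029,"ty": -0.693,"tz": 0.06,"twist": 0.25},
    {"tx": -0.029,"ty": -0.693,"tz": 0.06,"twist": 0.25},
    {"tx": -0.029,"ty": -0.693,"tz": 0.06,"twist": 0.25},
    {"tx": -0.029,"ty": -0.693,"tz": 0.06,"twist": 0.25},
    {"tx": -0.029,"ty": -0.693,"tz": 0.06,"twist": 0.25},
    {"tx": -0.029,"ty": -0.693,"tz": 0.06,"twist": 0.25},
    {"tx": -0.029,"ty": -0.693,"tz": 0.06,"twist": 0.25},
    {"tx": -0.029,"ty": -0.693,"tz": 0.06,"twist": 0.25},
  ],
)

```text
t: 19.9
eef_pos: [0.6057, -0.2676, 0.0693]
ee_rot: [-3.142, -0.002, 2.968]
force: [1.0, -0.3, -0.5]
width: 0.0368
gripper_force: 10.0
```

Run:
```python
from h import *
p,y=here(); print(p,y)
wlook("light_tray",.006,"w6")
plan(p,y,[(.6055,-.2676,.012,-190)])
```

```text
[ 0.60565805 -0.26756699  0.06927428] 170.045697142432
light_tray 0.78 [312. 152.] c [ 0.5611 -0.261 ] rectc [ 568.5 -262. ] [102. 118.] ang 139.1 rgb [120. 121. 120.]
light_tray 0.43 [589. 140.] c [0.5822 0.0135] rectc [583.5  29.5] [174.  76.] ang 89.4 rgb [70. 70. 69.]
tx 0.001 ty -0.000 tz 0.229 twist 0.000 dist 57mm -0deg
```

View pics/w6.png

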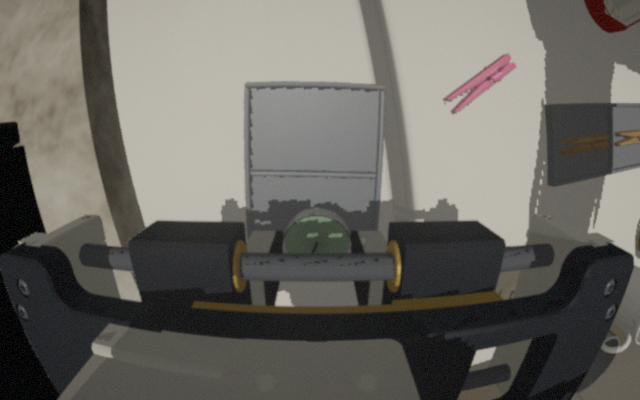

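Run:
```python
from h import *
for uv in [(313,174),(246,172),(382,177),(246,86),(384,89)]: print(uv,px2w("wrist",uv,.01))
```

```text
(313, 174) [ 0.5760715  -0.26302807  0.01      ]
(246, 172) [ 0.56603822 -0.31063169  0.01      ]
(382, 177) [ 0.58646753 -0.21403103  0.01      ]
(246, 86) [ 0.50516636 -0.29867451  0.01      ]
(384, 89) [ 0.52390178 -0.20330539  0.01      ]
```

The light is over the far compartment: the tray's divider is at row 174 and its side walls are at columns 246 and 382. The tray centre works out to about (0.576, -0.2625) with a yaw of -11°.

Emit:
arm_command(
  commands=[
    {"tx": -0.008,"ty": 0,"tz": 0.06,"twist": 0.005},
    {"tx": -0.008,"ty": 0,"tz": 0.12,"twist": 0.005},
    {"tx": -0.008,"ty": 0,"tz": 0.17,"twist": 0.005},
    {"tx": -0.008,"ty": 0,"tz": 0.2,"twist": 0.005},
    {"tx": -0.008,"ty": 0,"tz": 0.215,"twist": 0.005},
    {"tx": -0.008,"ty": 0,"tz": 0.22,"twist": 0.005},
    {"tx": -0.008,"ty": 0,"tz": 0.22,"twist": 0.005},
    {"tx": -0.008,"ty": 0,"tz": 0.22,"twist": 0.005},
  ],
)

```text
t: 20.67
eef_pos: [0.6086, -0.2678, 0.0165]
ee_rot: [-3.141, 0.001, 2.953]
force: [0.9, 0.3, -0.2]
width: 0.0366
gripper_force: 10.0
```

Emit:
arm_command(
  commands=[
    {"tx": 0,"ty": 0,"tz": 0.004,"twist": 0},
    {"tx": 0,"ty": 0,"tz": 0.008,"twist": 0},
    {"tx": 0,"ty": 0,"tz": 0.01,"twist": 0},
    {"tx": 0,"ty": 0,"tz": 0.01,"twist": 0},
    {"tx": 0,"ty": 0,"tz": 0.01,"twist": 0},
    {"tx": 0,"ty": 0,"tz": 0.01,"twist": 0},
    {"tx": 0,"ty": 0,"tz": 0.01,"twist": 0},
    {"tx": 0,"ty": 0,"tz": 0.01,"twist": 0},
  ],
)

```text
t: 21.33
eef_pos: [0.6082, -0.2677, 0.0133]
ee_rot: [3.142, 0.0, 2.953]
force: [-0.9, 0.2, -0.4]
width: 0.0363
gripper_force: 10.0
```

Emit:
arm_command(
  commands=[
    {"tx": 0,"ty": 0,"tz": 0.003,"twist": 0},
    {"tx": 0,"ty": 0,"tz": 0.006,"twist": 0},
    {"tx": 0,"ty": 0,"tz": 0.006,"twist": 0},
    {"tx": 0,"ty": 0,"tz": 0.006,"twist": 0},
    {"tx": 0,"ty": 0,"tz": 0.006,"twist": 0},
    {"tx": 0,"ty": 0,"tz": 0.006,"twist": 0},
    {"tx": 0,"ty": 0,"tz": 0.006,"twist": 0},
    {"tx": 0,"ty": 0,"tz": 0.006,"twist": 0},
  ],
)

```text
t: 22.0
eef_pos: [0.6083, -0.2677, 0.0128]
ee_rot: [-3.141, 0.001, 2.953]
force: [-3.4, 1.7, 8.0]
width: 0.0372
gripper_force: 10.0
```

Emit:
arm_command(
  commands=[
    {"tx": 0,"ty": 0,"tz": 0,"twist": 0},
    {"tx": 0,"ty": 0,"tz": 0,"twist": 0},
    {"tx": 0,"ty": 0,"tz": 0,"twist": 0},
    {"tx": 0,"ty": 0,"tz": 0,"twist": 0},
    {"tx": 0,"ty": 0,"tz": 0,"twist": 0},
    {"tx": 0,"ty": 0,"tz": 0,"twist": 0},
    {"tx": 0,"ty": 0,"tz": 0,"twist": 0},
    {"tx": 0,"ty": 0,"tz": 0,"twist": 0},
  ],
  claw=0.5,
)

```text
t: 22.67
eef_pos: [0.6082, -0.2677, 0.0117]
ee_rot: [-3.142, -0.0, 2.953]
force: [0.1, 0.3, -0.5]
width: 0.0439
gripper_force: 0.0
```

Emit:
arm_command(
  commands=[
    {"tx": 0,"ty": 0,"tz": -0.03,"twist": 0},
    {"tx": 0,"ty": 0,"tz": -0.08,"twist": 0},
    {"tx": 0,"ty": 0,"tz": -0.16,"twist": 0},
    {"tx": 0,"ty": 0,"tz": -0.26,"twist": 0},
    {"tx": 0,"ty": 0,"tz": -0.36,"twist": 0},
    {"tx": 0,"ty": 0,"tz": -0.36,"twist": 0},
    {"tx": 0,"ty": 0,"tz": -0.36,"twist": 0},
    {"tx": 0,"ty": 0,"tz": -0.36,"twist": 0},
  ],
)

```text
t: 23.33
eef_pos: [0.6081, -0.2676, 0.1027]
ee_rot: [3.141, 0.001, 2.952]
force: [-0.4, -0.3, 0.4]
width: 0.0437
gripper_force: 0.0
```

Run:
```python
from h import *
p,y=here(); print(p,y)
plan(p,y,[(.5,-.04,.12,-145),(.412,.175,.10,-100)])
```

```text
[ 0.60813503 -0.26758365  0.10266403] 169.1602378384304
tx 0.596 ty 0.813 tz -0.069 twist -0.255 dist 253mm 46deg
tx -0.206 ty 0.906 tz 0.080 twist -0.250 dist 233mm 45deg
```

Emit:
arm_command(
  commands=[
    {"tx": 0.596,"ty": 0.813,"tz": -0.069,"twist": -0.255},
    {"tx": 0.596,"ty": 0.813,"tz": -0.069,"twist": -0.255},
    {"tx": 0.596,"ty": 0.813,"tz": -0.069,"twist": -0.255},
    {"tx": 0.596,"ty": 0.813,"tz": -0.069,"twist": -0.255},
    {"tx": 0.596,"ty": 0.813,"tz": -0.069,"twist": -0.255},
    {"tx": 0.596,"ty": 0.813,"tz": -0.069,"twist": -0.255},
    {"tx": 0.596,"ty": 0.813,"tz": -0.069,"twist": -0.255},
    {"tx": 0.596,"ty": 0.813,"tz": -0.069,"twist": -0.255},
  ],
  claw=0.6,
)

```text
t: 24.0
eef_pos: [0.499, -0.0381, 0.1192]
ee_rot: [3.141, -0.0, -2.523]
force: [-0.0, -0.5, -1.0]
width: 0.0525
gripper_force: 0.0
```

Emit:
arm_command(
  commands=[
    {"tx": -0.206,"ty": 0.906,"tz": 0.08,"twist": -0.25},
    {"tx": -0.206,"ty": 0.906,"tz": 0.08,"twist": -0.25},
    {"tx": -0.206,"ty": 0.906,"tz": 0.08,"twist": -0.25},
    {"tx": -0.206,"ty": 0.906,"tz": 0.08,"twist": -0.25},
    {"tx": -0.206,"ty": 0.906,"tz": 0.08,"twist": -0.25},
    {"tx": -0.206,"ty": 0.906,"tz": 0.08,"twist": -0.25},
    {"tx": -0.206,"ty": 0.906,"tz": 0.08,"twist": -0.25},
    {"tx": -0.206,"ty": 0.906,"tz": 0.08,"twist": -0.25},
  ],
)

```text
t: 24.67
eef_pos: [0.4119, 0.1754, 0.0985]
ee_rot: [3.141, -0.001, -1.743]
force: [-0.6, -0.3, -0.0]
width: 0.0529
gripper_force: 0.0
```

Run:
```python
from h import *
grab_frame("wrist"); grab_frame("wrist")
p,y=here(); print(p,y)
wlook("light_a",.012)
wlook("egg_timer",.02)
plan(p,y,[(.4125,.1745,.008,-100)])
```

```text
[0.41223439 0.17416923 0.09858684] -100.15272274458533
light_a 0.59 [316. 205.] c [0.4131 0.1752] rectc [412.7 175.6] [40. 37.] ang 78.2 rgb [87. 93. 80.]
light_a 0.53 [118. 148.] c [0.5828 0.0908] rectc [582.4  90.1] [73. 21.] ang 89.8 rgb [127. 107.  77.]
egg_timer 0.68 [261.  81.] c [0.437  0.0692] rectc [437.5  69. ] [66. 65.] ang 140.6 rgb [178. 157. 145.]
tx -0.001 ty -0.001 tz 0.362 twist -0.001 dist 91mm 0deg
```

Emit:
arm_command(
  commands=[
    {"tx": -0.005,"ty": 0,"tz": 0.1,"twist": 0},
    {"tx": -0.005,"ty": 0,"tz": 0.2,"twist": 0},
    {"tx": -0.005,"ty": 0,"tz": 0.28,"twist": 0},
    {"tx": -0.005,"ty": 0,"tz": 0.33,"twist": 0},
    {"tx": -0.005,"ty": 0,"tz": 0.355,"twist": 0},
    {"tx": -0.005,"ty": 0,"tz": 0.36,"twist": 0},
    {"tx": -0.005,"ty": 0,"tz": 0.36,"twist": 0},
    {"tx": -0.005,"ty": 0,"tz": 0.36,"twist": 0},
  ],
)

```text
t: 25.63
eef_pos: [0.4128, 0.1764, 0.0098]
ee_rot: [-3.141, 0.001, -1.745]
force: [-0.0, 0.2, 0.4]
width: 0.0526
gripper_force: 0.0
```

Emit:
arm_command(
  commands=[
    {"tx": 0,"ty": 0,"tz": 0,"twist": 0},
    {"tx": 0,"ty": 0,"tz": 0,"twist": 0},
    {"tx": 0,"ty": 0,"tz": 0,"twist": 0},
    {"tx": 0,"ty": 0,"tz": 0,"twist": 0},
    {"tx": 0,"ty": 0,"tz": 0,"twist": 0},
    {"tx": 0,"ty": 0,"tz": 0,"twist": 0},
    {"tx": 0,"ty": 0,"tz": 0,"twist": 0},
    {"tx": 0,"ty": 0,"tz": 0,"twist": 0},
  ],
  claw=0,
  grip_force=10,
)

```text
t: 26.3
eef_pos: [0.4126, 0.1765, 0.0095]
ee_rot: [-3.141, 0.001, -1.744]
force: [-1.2, -0.7, 5.6]
width: 0.0365
gripper_force: 10.0
```

Emit:
arm_command(
  commands=[
    {"tx": 0,"ty": 0,"tz": -0.08,"twist": 0},
    {"tx": 0,"ty": 0,"tz": -0.18,"twist": 0},
    {"tx": 0,"ty": 0,"tz": -0.28,"twist": 0},
    {"tx": 0,"ty": 0,"tz": -0.36,"twist": 0},
    {"tx": 0,"ty": 0,"tz": -0.4,"twist": 0},
    {"tx": 0,"ty": 0,"tz": -0.4,"twist": 0},
    {"tx": 0,"ty": 0,"tz": -0.4,"twist": 0},
    {"tx": 0,"ty": 0,"tz": -0.4,"twist": 0},
  ],
)

```text
t: 26.97
eef_pos: [0.4117, 0.1757, 0.1083]
ee_rot: [3.141, -0.001, -1.744]
force: [-0.5, 0.5, -1.9]
width: 0.0361
gripper_force: 10.0
```

Run:
```python
from h import *
p,y=here(); print(p,y)
plan(p,y,[(.48,-.04,.1,-146),(.5445,-.2564,.07,-191)])
```

```text
[0.41171355 0.1757456  0.10832172] -99.94414735338907
tx 0.803 ty -0.418 tz 0.033 twist 0.256 dist 226mm -46deg
tx 0.270 ty -0.862 tz 0.120 twist 0.250 dist 228mm -45deg
```

Emit:
arm_command(
  commands=[
    {"tx": 0.803,"ty": -0.418,"tz": 0.033,"twist": 0.256},
    {"tx": 0.803,"ty": -0.418,"tz": 0.033,"twist": 0.256},
    {"tx": 0.803,"ty": -0.418,"tz": 0.033,"twist": 0.256},
    {"tx": 0.803,"ty": -0.418,"tz": 0.033,"twist": 0.256},
    {"tx": 0.803,"ty": -0.418,"tz": 0.033,"twist": 0.256},
    {"tx": 0.803,"ty": -0.418,"tz": 0.033,"twist": 0.256},
    {"tx": 0.803,"ty": -0.418,"tz": 0.033,"twist": 0.256},
    {"tx": 0.803,"ty": -0.418,"tz": 0.033,"twist": 0.256},
  ],
)

```text
t: 27.63
eef_pos: [0.4797, -0.0412, 0.0992]
ee_rot: [3.141, -0.003, -2.554]
force: [0.2, 0.1, -0.4]
width: 0.0364
gripper_force: 10.0
```

Emit:
arm_command(
  commands=[
    {"tx": 0.27,"ty": -0.862,"tz": 0.12,"twist": 0.25},
    {"tx": 0.27,"ty": -0.862,"tz": 0.12,"twist": 0.25},
    {"tx": 0.27,"ty": -0.862,"tz": 0.12,"twist": 0.25},
    {"tx": 0.27,"ty": -0.862,"tz": 0.12,"twist": 0.25},
    {"tx": 0.27,"ty": -0.862,"tz": 0.12,"twist": 0.25},
    {"tx": 0.27,"ty": -0.862,"tz": 0.12,"twist": 0.25},
    {"tx": 0.27,"ty": -0.862,"tz": 0.12,"twist": 0.25},
    {"tx": 0.27,"ty": -0.862,"tz": 0.12,"twist": 0.25},
  ],
)

```text
t: 28.3
eef_pos: [0.5443, -0.2565, 0.0689]
ee_rot: [-3.142, -0.003, 2.948]
force: [1.2, 0.9, -0.0]
width: 0.0364
gripper_force: 10.0
```

Run:
```python
from h import *
grab_frame("wrist"); 
cv2.imwrite("pics/w7.png",grab_frame("wrist")[:,:,::-1])
p,y=here(); print(p,y)
plan(p,y,[(.5445,-.2564,.0145,-191)])
```

```text
[ 0.54454614 -0.2553147   0.06991411] 169.20663801188408
tx -0.001 ty -0.004 tz 0.222 twist 0.001 dist 55mm -0deg
```

View pics/w7.png

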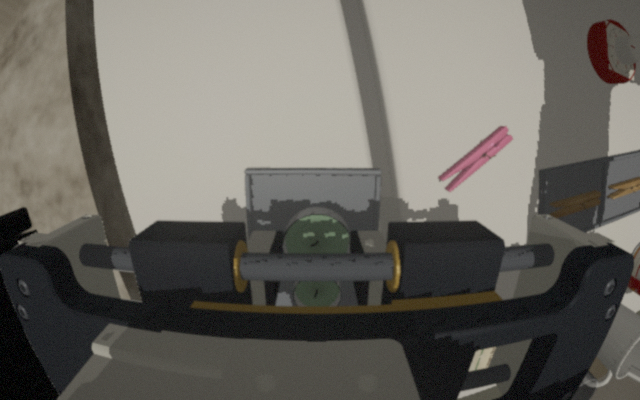

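The held light is over the near compartment, whose near wall is at row 170 and sides at columns 247 and 381. The first light is in place behind it at (317,292).

Emit:
arm_command(
  commands=[
    {"tx": 0,"ty": -0.004,"tz": 0.06,"twist": 0},
    {"tx": 0,"ty": -0.004,"tz": 0.12,"twist": 0},
    {"tx": 0,"ty": -0.004,"tz": 0.17,"twist": 0},
    {"tx": 0,"ty": -0.004,"tz": 0.2,"twist": 0},
    {"tx": 0,"ty": -0.004,"tz": 0.212,"twist": 0},
    {"tx": 0,"ty": -0.004,"tz": 0.218,"twist": 0},
    {"tx": 0,"ty": -0.004,"tz": 0.222,"twist": 0},
    {"tx": 0,"ty": -0.004,"tz": 0.222,"twist": 0},
  ],
)

```text
t: 29.07
eef_pos: [0.5453, -0.2569, 0.0158]
ee_rot: [-3.142, 0.001, 2.95]
force: [0.2, 0.2, -0.6]
width: 0.0367
gripper_force: 10.0
```

Emit:
arm_command(
  commands=[
    {"tx": 0,"ty": 0,"tz": 0.002,"twist": 0},
    {"tx": 0,"ty": 0,"tz": 0.004,"twist": 0},
    {"tx": 0,"ty": 0,"tz": 0.006,"twist": 0},
    {"tx": 0,"ty": 0,"tz": 0.006,"twist": 0},
    {"tx": 0,"ty": 0,"tz": 0.006,"twist": 0},
    {"tx": 0,"ty": 0,"tz": 0.006,"twist": 0},
    {"tx": 0,"ty": 0,"tz": 0.006,"twist": 0},
    {"tx": 0,"ty": 0,"tz": 0.006,"twist": 0},
  ],
)

```text
t: 29.73
eef_pos: [0.5449, -0.2571, 0.0138]
ee_rot: [-3.142, 0.0, 2.949]
force: [-0.5, -0.4, -0.0]
width: 0.0367
gripper_force: 10.0
```

Emit:
arm_command(
  commands=[
    {"tx": 0,"ty": 0,"tz": 0.003,"twist": 0},
    {"tx": 0,"ty": 0,"tz": 0.006,"twist": 0},
    {"tx": 0,"ty": 0,"tz": 0.006,"twist": 0},
    {"tx": 0,"ty": 0,"tz": 0.006,"twist": 0},
    {"tx": 0,"ty": 0,"tz": 0.006,"twist": 0},
    {"tx": 0,"ty": 0,"tz": 0.006,"twist": 0},
    {"tx": 0,"ty": 0,"tz": 0.006,"twist": 0},
    {"tx": 0,"ty": 0,"tz": 0.006,"twist": 0},
  ],
)

```text
t: 30.4
eef_pos: [0.545, -0.2571, 0.0133]
ee_rot: [-3.141, 0.001, 2.95]
force: [-2.1, 2.3, 8.6]
width: 0.0363
gripper_force: 10.0
```

Emit:
arm_command(
  commands=[
    {"tx": 0,"ty": 0,"tz": 0,"twist": 0},
    {"tx": 0,"ty": 0,"tz": 0,"twist": 0},
    {"tx": 0,"ty": 0,"tz": 0,"twist": 0},
    {"tx": 0,"ty": 0,"tz": 0,"twist": 0},
    {"tx": 0,"ty": 0,"tz": 0,"twist": 0},
    {"tx": 0,"ty": 0,"tz": 0,"twist": 0},
    {"tx": 0,"ty": 0,"tz": 0,"twist": 0},
    {"tx": 0,"ty": 0,"tz": 0,"twist": 0},
  ],
  claw=0.5,
)

```text
t: 31.07
eef_pos: [0.5449, -0.2571, 0.0122]
ee_rot: [-3.142, -0.0, 2.949]
force: [-0.3, 0.5, 0.1]
width: 0.0438
gripper_force: 0.0
```

Emit:
arm_command(
  commands=[
    {"tx": 0,"ty": 0,"tz": -0.03,"twist": 0},
    {"tx": 0,"ty": 0,"tz": -0.08,"twist": 0},
    {"tx": 0,"ty": 0,"tz": -0.16,"twist": 0},
    {"tx": 0,"ty": 0,"tz": -0.26,"twist": 0},
    {"tx": 0,"ty": 0,"tz": -0.36,"twist": 0},
    {"tx": 0,"ty": 0,"tz": -0.4,"twist": 0},
    {"tx": 0,"ty": 0,"tz": -0.4,"twist": 0},
    {"tx": 0,"ty": 0,"tz": -0.4,"twist": 0},
  ],
)

```text
t: 31.73
eef_pos: [0.5451, -0.257, 0.1131]
ee_rot: [3.141, 0.002, 2.949]
force: [-0.9, -0.2, -0.1]
width: 0.0439
gripper_force: 0.0
```

Run:
```python
from h import *
p,y=here(); print(p,y)
plan(p,y,[(.48,-.08,.13,-145),(.437,.069,.12,-100)])
```

```text
[ 0.54509197 -0.25696805  0.11310067] 168.98190770153178
tx 0.391 ty 0.645 tz -0.068 twist -0.256 dist 189mm 46deg
tx -0.202 ty 0.587 tz 0.040 twist -0.250 dist 155mm 45deg
```

Emit:
arm_command(
  commands=[
    {"tx": 0.391,"ty": 0.645,"tz": -0.068,"twist": -0.256},
    {"tx": 0.391,"ty": 0.645,"tz": -0.068,"twist": -0.256},
    {"tx": 0.391,"ty": 0.645,"tz": -0.068,"twist": -0.256},
    {"tx": 0.391,"ty": 0.645,"tz": -0.068,"twist": -0.256},
    {"tx": 0.391,"ty": 0.645,"tz": -0.068,"twist": -0.256},
    {"tx": 0.391,"ty": 0.645,"tz": -0.068,"twist": -0.256},
    {"tx": 0.391,"ty": 0.645,"tz": -0.068,"twist": -0.256},
    {"tx": 0.391,"ty": 0.645,"tz": -0.068,"twist": -0.256},
  ],
  claw=0.6,
)

```text
t: 32.4
eef_pos: [0.4789, -0.0795, 0.1285]
ee_rot: [3.141, -0.001, -2.526]
force: [1.2, -0.4, -0.6]
width: 0.0528
gripper_force: 0.0
```

Emit:
arm_command(
  commands=[
    {"tx": -0.202,"ty": 0.587,"tz": 0.04,"twist": -0.25},
    {"tx": -0.202,"ty": 0.587,"tz": 0.04,"twist": -0.25},
    {"tx": -0.202,"ty": 0.587,"tz": 0.04,"twist": -0.25},
    {"tx": -0.202,"ty": 0.587,"tz": 0.04,"twist": -0.25},
    {"tx": -0.202,"ty": 0.587,"tz": 0.04,"twist": -0.25},
    {"tx": -0.202,"ty": 0.587,"tz": 0.04,"twist": -0.25},
    {"tx": -0.202,"ty": 0.587,"tz": 0.04,"twist": -0.25},
    {"tx": -0.202,"ty": 0.587,"tz": 0.04,"twist": -0.25},
  ],
)

```text
t: 33.07
eef_pos: [0.4362, 0.0689, 0.1185]
ee_rot: [3.14, -0.001, -1.745]
force: [-0.1, 0.1, 0.2]
width: 0.0525
gripper_force: 0.0
```

Run:
```python
from h import *
grab_frame("wrist"); grab_frame("wrist")
p,y=here(); print(p,y)
wlook("egg_timer",.026,"w8")
plan(p,y,[(.437,.069,.031,-100)])
```

```text
[0.43642111 0.06862519 0.11870431] -100.15688469573418
egg_timer 0.68 [315. 198.] c [0.437  0.0662] rectc [437.4  67. ] [66. 67.] ang 71.8 rgb [129. 112. 103.]
tx -0.002 ty -0.002 tz 0.351 twist -0.001 dist 88mm 0deg
```

View pics/w8.png

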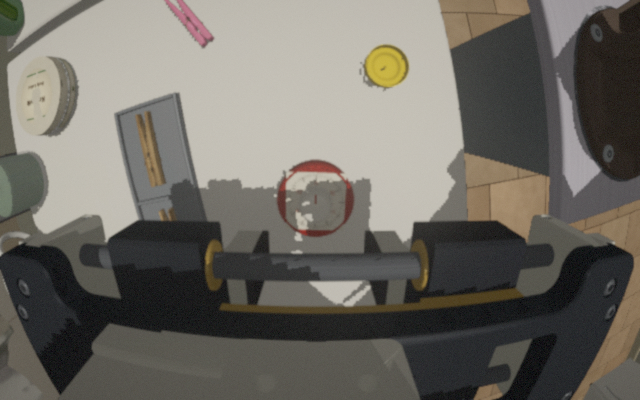

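The timer at (315,198) is centred between the fingers. I'll grip the knob.

Emit:
arm_command(
  commands=[
    {"tx": 0.002,"ty": -0.002,"tz": 0.1,"twist": 0},
    {"tx": 0.002,"ty": -0.002,"tz": 0.2,"twist": 0},
    {"tx": 0.002,"ty": -0.002,"tz": 0.27,"twist": 0},
    {"tx": 0.002,"ty": -0.002,"tz": 0.32,"twist": 0},
    {"tx": 0.002,"ty": -0.002,"tz": 0.34,"twist": 0},
    {"tx": 0.002,"ty": -0.002,"tz": 0.35,"twist": 0},
    {"tx": 0.002,"ty": -0.002,"tz": 0.35,"twist": 0},
    {"tx": 0.002,"ty": -0.002,"tz": 0.35,"twist": 0},
  ],
)

```text
t: 33.93
eef_pos: [0.4376, 0.0686, 0.0324]
ee_rot: [-3.141, 0.0, -1.745]
force: [0.7, -0.6, 0.3]
width: 0.0527
gripper_force: 0.0
```

Emit:
arm_command(
  commands=[
    {"tx": 0,"ty": 0,"tz": 0,"twist": 0},
    {"tx": 0,"ty": 0,"tz": 0,"twist": 0},
    {"tx": 0,"ty": 0,"tz": 0,"twist": 0},
    {"tx": 0,"ty": 0,"tz": 0,"twist": 0},
    {"tx": 0,"ty": 0,"tz": 0,"twist": 0},
    {"tx": 0,"ty": 0,"tz": 0,"twist": 0},
    {"tx": 0,"ty": 0,"tz": 0,"twist": 0},
    {"tx": 0,"ty": 0,"tz": 0,"twist": 0},
  ],
  claw=0,
  grip_force=20,
)

```text
t: 34.6
eef_pos: [0.4373, 0.0686, 0.032]
ee_rot: [-3.141, 0.0, -1.744]
force: [-1.1, 0.1, 3.3]
width: 0.026
gripper_force: 20.1
```

Emit:
arm_command(
  commands=[
    {"tx": 0,"ty": 0,"tz": -0.08,"twist": 0},
    {"tx": 0,"ty": 0,"tz": -0.16,"twist": 0},
    {"tx": 0,"ty": 0,"tz": -0.22,"twist": 0},
    {"tx": 0,"ty": 0,"tz": -0.26,"twist": 0},
    {"tx": 0,"ty": 0,"tz": -0.26,"twist": 0},
    {"tx": 0,"ty": 0,"tz": -0.26,"twist": 0},
    {"tx": 0,"ty": 0,"tz": -0.26,"twist": 0},
    {"tx": 0,"ty": 0,"tz": -0.26,"twist": 0},
  ],
)

```text
t: 35.27
eef_pos: [0.4365, 0.0681, 0.0958]
ee_rot: [3.14, -0.001, -1.744]
force: [-0.0, 0.7, -1.4]
width: 0.0258
gripper_force: 19.7
```

Run:
```python
from h import *
p,y=here(); print(p,y)
plan(p,y,[(.5,.17,.095,-85),(.579,.308,.085,-70)])
```

```text
[0.4364695  0.06809897 0.09582889] -99.93892966961572
tx -0.445 ty -0.180 tz 0.003 twist -0.083 dist 120mm 15deg
tx -0.523 ty -0.363 tz 0.040 twist -0.083 dist 159mm 15deg
```

Emit:
arm_command(
  commands=[
    {"tx": -0.445,"ty": -0.18,"tz": 0.003,"twist": -0.083},
    {"tx": -0.445,"ty": -0.18,"tz": 0.003,"twist": -0.083},
    {"tx": -0.445,"ty": -0.18,"tz": 0.003,"twist": -0.083},
    {"tx": -0.445,"ty": -0.18,"tz": 0.003,"twist": -0.083},
    {"tx": -0.445,"ty": -0.18,"tz": 0.003,"twist": -0.083},
    {"tx": -0.445,"ty": -0.18,"tz": 0.003,"twist": -0.083},
    {"tx": -0.445,"ty": -0.18,"tz": 0.003,"twist": -0.083},
    {"tx": -0.445,"ty": -0.18,"tz": 0.003,"twist": -0.083},
  ],
)

```text
t: 35.93
eef_pos: [0.5, 0.1693, 0.0958]
ee_rot: [3.141, -0.0, -1.484]
force: [-0.4, 0.4, -1.1]
width: 0.0258
gripper_force: 19.7
```

Emit:
arm_command(
  commands=[
    {"tx": -0.523,"ty": -0.363,"tz": 0.04,"twist": -0.083},
    {"tx": -0.523,"ty": -0.363,"tz": 0.04,"twist": -0.083},
    {"tx": -0.523,"ty": -0.363,"tz": 0.04,"twist": -0.083},
    {"tx": -0.523,"ty": -0.363,"tz": 0.04,"twist": -0.083},
    {"tx": -0.523,"ty": -0.363,"tz": 0.04,"twist": -0.083},
    {"tx": -0.523,"ty": -0.363,"tz": 0.04,"twist": -0.083},
    {"tx": -0.523,"ty": -0.363,"tz": 0.04,"twist": -0.083},
    {"tx": -0.523,"ty": -0.363,"tz": 0.04,"twist": -0.083},
  ],
)

```text
t: 36.6
eef_pos: [0.5791, 0.3073, 0.0863]
ee_rot: [3.141, -0.0, -1.223]
force: [-0.8, 0.2, -0.7]
width: 0.0256
gripper_force: 19.7
```

Run:
```python
from h import *
grab_frame("wrist")
cv2.imwrite("pics/w9.png",grab_frame("wrist")[:,:,::-1])
p,y=here(); print(p,y,get_state()["width"])
plan(p,y,[(.579,.308,.038,-70)])
```

```text
[0.57934022 0.30744379 0.08663645] -70.09775498752687 0.02654669654463908
tx -0.003 ty 0.001 tz 0.195 twist -0.001 dist 49mm 0deg
```

View pics/w9.png

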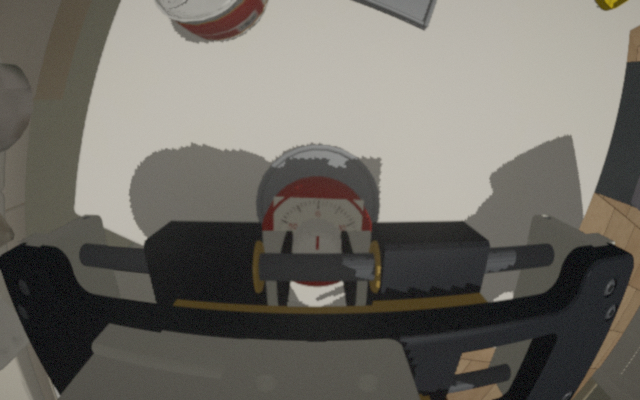

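The timer is held level over the dish, whose rim spans columns 258 to 380 and is centred under it.

Emit:
arm_command(
  commands=[
    {"tx": -0.002,"ty": 0,"tz": 0.05,"twist": 0},
    {"tx": -0.002,"ty": 0,"tz": 0.1,"twist": 0},
    {"tx": -0.002,"ty": 0,"tz": 0.14,"twist": 0},
    {"tx": -0.002,"ty": 0,"tz": 0.17,"twist": 0},
    {"tx": -0.002,"ty": 0,"tz": 0.185,"twist": 0},
    {"tx": -0.002,"ty": 0,"tz": 0.193,"twist": 0},
    {"tx": -0.002,"ty": 0,"tz": 0.193,"twist": 0},
    {"tx": -0.002,"ty": 0,"tz": 0.193,"twist": 0},
  ],
)

```text
t: 37.37
eef_pos: [0.5797, 0.3091, 0.0379]
ee_rot: [-3.141, -0.0, -1.222]
force: [0.5, 0.7, -0.7]
width: 0.0258
gripper_force: 19.7
```

Emit:
arm_command(
  commands=[
    {"tx": 0,"ty": 0,"tz": 0.002,"twist": 0},
    {"tx": 0,"ty": 0,"tz": 0.004,"twist": 0},
    {"tx": 0,"ty": 0,"tz": 0.006,"twist": 0},
    {"tx": 0,"ty": 0,"tz": 0.006,"twist": 0},
    {"tx": 0,"ty": 0,"tz": 0.006,"twist": 0},
    {"tx": 0,"ty": 0,"tz": 0.006,"twist": 0},
    {"tx": 0,"ty": 0,"tz": 0.006,"twist": 0},
    {"tx": 0,"ty": 0,"tz": 0.006,"twist": 0},
  ],
)

```text
t: 38.03
eef_pos: [0.5795, 0.3089, 0.0363]
ee_rot: [-3.142, 0.0, -1.223]
force: [-0.8, 0.1, -0.8]
width: 0.0263
gripper_force: 19.7
```

Emit:
arm_command(
  commands=[
    {"tx": 0,"ty": 0,"tz": 0.003,"twist": 0},
    {"tx": 0,"ty": 0,"tz": 0.006,"twist": 0},
    {"tx": 0,"ty": 0,"tz": 0.006,"twist": 0},
    {"tx": 0,"ty": 0,"tz": 0.006,"twist": 0},
    {"tx": 0,"ty": 0,"tz": 0.006,"twist": 0},
    {"tx": 0,"ty": 0,"tz": 0.006,"twist": 0},
    {"tx": 0,"ty": 0,"tz": 0.006,"twist": 0},
    {"tx": 0,"ty": 0,"tz": 0.006,"twist": 0},
  ],
)

```text
t: 38.7
eef_pos: [0.5795, 0.3089, 0.0351]
ee_rot: [-3.141, -0.0, -1.223]
force: [-2.1, -1.1, 5.4]
width: 0.0256
gripper_force: 20.2
```

Emit:
arm_command(
  commands=[
    {"tx": 0,"ty": 0,"tz": 0,"twist": 0},
    {"tx": 0,"ty": 0,"tz": 0,"twist": 0},
    {"tx": 0,"ty": 0,"tz": 0,"twist": 0},
    {"tx": 0,"ty": 0,"tz": 0,"twist": 0},
    {"tx": 0,"ty": 0,"tz": 0,"twist": 0},
    {"tx": 0,"ty": 0,"tz": 0,"twist": 0},
    {"tx": 0,"ty": 0,"tz": 0,"twist": 0},
    {"tx": 0,"ty": 0,"tz": 0,"twist": 0},
  ],
  claw=0.6,
)

```text
t: 39.37
eef_pos: [0.5794, 0.3089, 0.0348]
ee_rot: [3.142, -0.0, -1.223]
force: [-0.0, -0.5, -0.7]
width: 0.0521
gripper_force: 0.0
```

Emit:
arm_command(
  commands=[
    {"tx": 0,"ty": 0,"tz": -0.05,"twist": 0},
    {"tx": 0,"ty": 0,"tz": -0.12,"twist": 0},
    {"tx": 0,"ty": 0,"tz": -0.22,"twist": 0},
    {"tx": 0,"ty": 0,"tz": -0.34,"twist": 0},
    {"tx": 0,"ty": 0,"tz": -0.46,"twist": 0},
    {"tx": 0,"ty": 0,"tz": -0.58,"twist": 0},
    {"tx": 0,"ty": 0,"tz": -0.6,"twist": 0},
    {"tx": 0,"ty": 0,"tz": -0.6,"twist": 0},
  ],
)

```text
t: 40.03
eef_pos: [0.5808, 0.3099, 0.1892]
ee_rot: [-3.135, 0.002, -1.222]
force: [0.6, -0.5, -0.1]
width: 0.0525
gripper_force: 0.0
```

Run:
```python
from h import *
p,y=here(); print(p,y)
plan(p,y,[(.38,.42,.2,-70)])
```

```text
[0.58078266 0.30989078 0.18918705] -70.02944747974874
tx -0.688 ty 0.604 tz -0.043 twist -0.000 dist 229mm 0deg
```

Now I'll move the arm out of the view and check the result.

Emit:
arm_command(
  commands=[
    {"tx": -0.688,"ty": 0.604,"tz": -0.04,"twist": 0},
    {"tx": -0.688,"ty": 0.604,"tz": -0.04,"twist": 0},
    {"tx": -0.688,"ty": 0.604,"tz": -0.04,"twist": 0},
    {"tx": -0.688,"ty": 0.604,"tz": -0.04,"twist": 0},
    {"tx": -0.688,"ty": 0.604,"tz": -0.04,"twist": 0},
    {"tx": -0.688,"ty": 0.604,"tz": -0.04,"twist": 0},
    {"tx": -0.688,"ty": 0.604,"tz": -0.04,"twist": 0},
    {"tx": -0.688,"ty": 0.604,"tz": -0.04,"twist": 0},
  ],
)

```text
t: 40.7
eef_pos: [0.3775, 0.4195, 0.1946]
ee_rot: [3.141, -0.0, -1.22]
force: [0.4, 0.6, 0.2]
width: 0.0525
gripper_force: 0.0
```

Run:
```python
from h import *
cv2.imwrite("pics/top2.png",cv2.resize(grab_frame("top")[100:300,180:460,::-1],None,fx=2.8,fy=2.8))
cv2.imwrite("pics/scene2.png",grab_frame("scene")[:,:,::-1])
```

```text
(no output)
```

View pics/top2.png

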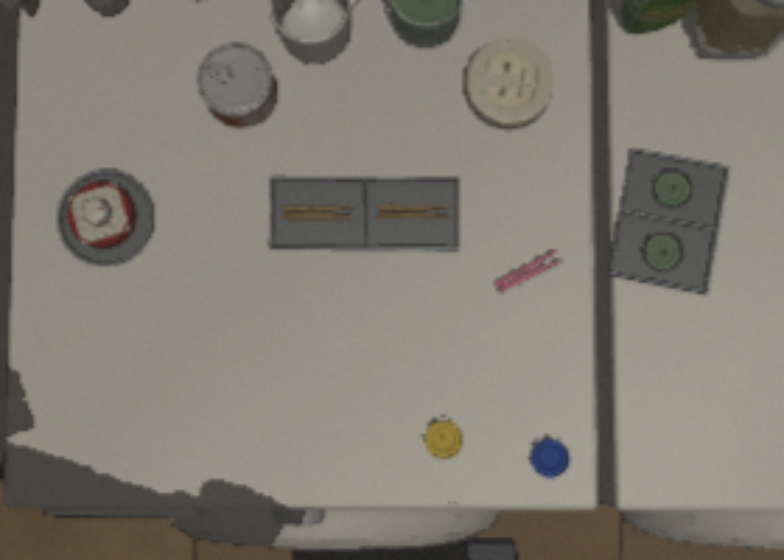

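View pics/scene2.png

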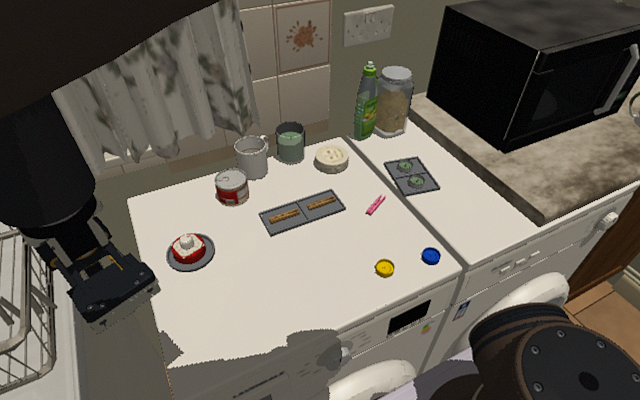

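In the top crop the pegs lie at (318,213) and (412,211), the lights stand at (672,187) and (662,250), and the timer is in the dish at (101,213). The bystanders and look-alikes haven't moved. I'm handing it in.

```bash
python3 -c "
from station import job_done
print(job_done())"
```

```text
the job is handed in; nothing more can be done
None
```

The job is handed in at about 41 s on the robot clock: the final pictures show both pegs, both tea lights and the timer in their trays, and the tin, jar and look-alikes where they were.

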